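Put the long emery block away in its half-covered dust box

ROBOT

A 7-joint arm with a two-finger parallel gripper is mounted at the origin on the work surface. World frame = base frame: x ahead of the robot, y to its left, z up, the work surface at z = 0. Lengths are in m, angles in rad, forces in N, time in s.
With the tool pointing down it reaches from about 0.425 to 0.925 m from the base axis. Payload 6.8 kg.
Tool frame: the origin (TCP) lies on the front face of the gripper's body, between the roots of the fingers; the fingertips stand 73 mm ahead of it and the grasp point (between the pads) lies 54 mm ahead of it (env.nose_length is the distance from the TCP to the fingertips, in m); z points along the fingers, y is the line along which they close (so a half turn about z gives the same grasp; the last joint's range is limited). The gripper opens to 85 mm and grips with 20 to 120 N. Pads are 22 mm wide; open, the fingers measure 114 mm over their backs; the gripper's body (76 mm by 85 mm) begins 54 mm behind the grasp point. The pads swing forward as they close: fully open they stand 13 mm farther back than shut.
Start: joints at [-1.28, 0.477, 0.022, 1.555, -0.011, 1.109, -0.083], TCP at [0.262, 0.622, 0.304] pointing down, gripper open.
Joint ranges: [-2.96, 2.96], [-0.34, 2.1], [-1.41, 1.46], [0.24, 2.44], [-1.37, 4.51], [0.17, 1.92], [-2.96, 2.96]. Speed limits (rad/s): [2.39, 2.39, 3.14, 3.14, 3.14, 3.14, 3.14].

INTERFACE

Orientations are given as a unit quaternion [w, x, y, z].
In Python, from cell import env, kin, camera, calibration, job gives the robot as it stands. The module is installed in compiled form; this text tells all that it offers. Calls block until the motion is done:
- env.reach(position, orientation): joint-space move of the TCP to a pose.
- env.movel(position, velocity=0.15, rot=None, stop_force=None): straight line of the TCP; rot=None keeps the orientation; velocity is the mean speed in m/s. With stop_force (N) it stops when the force on the tool has changed by that much, and returns True; else False.
- env.goto_joints(angles): joint-space move.
- env.grip(opening, f_grip=None): finger opening in m; f_grip is the grip in N (None keeps the last); returns when the fingers have stopped.
- env.dwell(seconds).
- kin.inverse_kinematics(position, orientation): joint angles nearest the present ones, or None.
- env.get_state(): the state.
- camera(name): name is "side" or "top" or "wrist"; returns (picture, depth): 420x560x3 uint8, blue, green, red; 420x560 float32, m along the optical axis (not along the pixel's ray), 0 where there is no reading.
- calibration(name): a dict with "fx", "fy", "cx", "cy" (pixels), "rvec" (rotation vector, rad) and "tvec" (3), from world to camera coordinates, as OpenCV has them. Camera axes: x right, y down, z forward; pixel columns grow to the right and rows downward; lengths in m; the calibration is good to about 2 mm. A picture is of the moment at which its call begins: read the wrist's pose just before it. calibration takes no time and is no camera call; for the wrist camera it gives the pose at the moment of the call.
A pose or a line that the arm cannot do raises env.PlanningError and nothing moves.
- job.job_done(): hands the job in; it is judged then, once.
The state is a dict: "time": time; "qpos": joint angles; "joint_velocities": joint speeds; "joint_torque": joint torques, N m; "tcp_pos": TCP position; "orientation": TCP orientation; "force": force on the tool from outside, world axes, zero at the start; "torque": the same for the moment, N m; "opening": finger opening in m; "gripper_force": force on a finger pad.
Only numpy, scipy, OpenCV 4.12 (cv2) and the standard library are available. Lean on these libraries where they do the work, as an engineer would, in place of code of your own. Each camera call takes 0.05 s, during which the arm holds its last target. There are 200 camera calls.

TASK

Put the long emery block away in the grey dust box: tip it so that one end goes in under the box's fixed half cover, then level it inside and leave it standing upright, sole flat on the box floor and handle up. Leave the short emery block and the glass jar where they stand.

Things in the scene. Friction and masses are not known exactly. Their poses are not given: they have to be found in the camera images.
- long_block: The long emery block, loose, 0.14 to 0.22 kg: wooden foot 136 (x) x 46 (y) x 12 mm with a black sole, and a square post handle 22 x 22 mm (faces square to x and y) on its middle, up to 125 mm above the sole. Origin: centre of the underside, z up the handle. Starts upright on the bench, x within 25 deg of world x; both ends alike.
- dust_box: Grey box fixed to the bench. Outside 190 (x) x 104 (y) x 68 mm high, walls and floor 6 mm. A fixed steel cover (z 62 to 68) closes the -x end, nearer the robot, from the wall to x = -22; the rest, x -22 to +89, y -46 to +46, is open above. An 18 mm hose stub juts from the -x wall. Origin: centre of the underside, z up; x within 20 deg of world x. Block level inside: its middle at x -11 to +21.
- short_block: The short emery block, a bystander: the same make and the same handle as the long one, but its foot is only 84 mm long (x). The origin is the centre of the sole, z up the handle.
- jar: A round glass jar with a steel lid, a bystander: 80 mm in diameter, 100 mm high, loose. The origin is the centre of its underside.
Mind the look-alikes: they are no part of the job. What is shaped like the long_block but pink is not meant. What is shaped like the dust_box but green is not meant.

How it is judged:
By the outcome, as a careful person would: the job done as asked, in the order asked, and still so for the second after the job is handed in, with the robot touching nothing.
It also fails if it takes over 40 s, if anything falls off the work surface, if the arm or the gripper's body presses on something with over 40 N, if the wrist force passes 120 N, or if a joint passes its speed limit or range.

## Working session

There is one attempt and no reset: what is moved stays moved. The work goes in short steps, each a Python script; the robot and the scene stay as the last script left them, time stands still between calls to the robot, and variables do not carry over. Pictures are saved under pics/ and viewed, at most 10 in all, crops included, and the job is handed in when it is done.

```bash
mkdir -p pics
cat > h.py <<'E'
import numpy as np, cv2
from cell import env, kin, camera, calibration, job
def cloud(name):
    c=calibration(name); im,d=camera(name)
    R=cv2.Rodrigues(np.array(c["rvec"],float))[0]; t=np.array(c["tvec"],float).ravel()
    v,u=np.mgrid[:420,:560]
    P=np.stack([(u-c["cx"])/c["fx"]*d,(v-c["cy"])/c["fy"]*d,d],-1)
    return im,d,(P-t)@R
E
python3 - <<'E'
from h import *
for n in("top","side"):
    im,d,W=cloud(n); cv2.imwrite(f"pics/{n}0.png",im); np.savez(f"{n}0.npz",im=im,d=d,W=W)
    c=calibration(n); R=cv2.Rodrigues(np.array(c["rvec"],float))[0]; print(n,-R.T@np.ravel(c["tvec"]),c["fx"],R[2])
print(env.get_state())
E
```

```text
top [ 0.365431   -0.00300272  1.20321406] 496.1224745223313 [ 0.06813882  0.00285013 -0.99767178]
side [ 0.08030553 -0.57496961  0.85349769] 452.2690169959999 [ 0.33208609  0.53890534 -0.7741446 ]
{'time': 0.1, 'qpos': array([-1.28010913,  0.47775082,  0.02234989,  1.55632549, -0.01150537,
        1.10931796, -0.08311371]), 'joint_velocities': array([ 0.00073837, -0.00168223, -0.00037499, -0.0027579 ,  0.00095757,
        0.00079937, -0.00017429]), 'joint_torque': array([ 3.47864305e-03, -5.97755313e+01,  1.61322791e+00, -2.81955940e+01,
        1.28035448e-02,  5.01174902e-03, -2.08934983e-05]), 'tcp_pos': array([0.26194933, 0.62165745, 0.30301204]), 'orientation': array([-1.05901693e-04,  1.98076006e-01,  9.80186307e-01, -8.29953479e-04]), 'force': array([ 0.03611146, -0.76224757, -1.10085248]), 'torque': array([-0.04160822,  0.03796633, -0.03557339]), 'gripper_force': 0.0, 'opening': 0.08550319754190963}
```

View pics/top0.png

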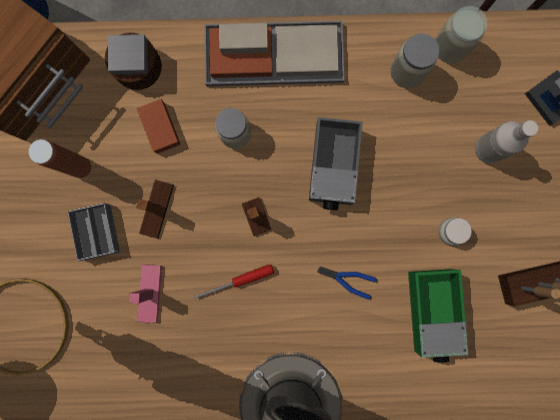

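View pics/side0.png

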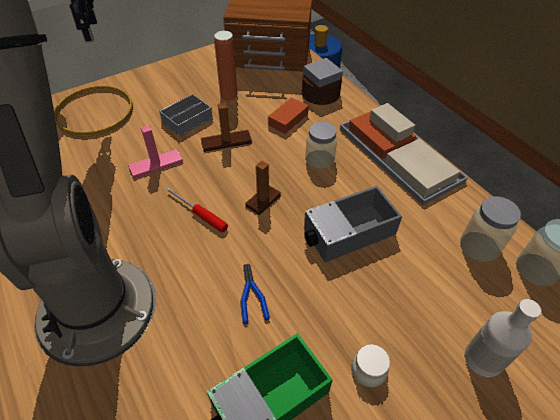

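The top view shows these candidates:
- **Brown blocks:** one at (157,209) with a long foot, and one at (257,216) with a short foot.
- **Pink look-alike:** (149,293).
- **Boxes:** grey at (336,162), with its cover toward the robot, and green look-alike at (440,313).
- **Jar:** the bystander at (232,127).

I choose the brown block at (157,209) and the grey box. I'll check foot lengths and take a close crop.

Run:
```python
from h import *
T=np.load("top0.npz");S=np.load("side0.npz")
def rect(p):
    r=cv2.minAreaRect((p*1000).astype(np.float32)); b=cv2.boxPoints(r)
    e=[b[1]-b[0],b[2]-b[1]]; e=max(e,key=np.linalg.norm); a=np.degrees(np.arctan2(e[1],e[0])); a=(a+90)%180-90
    return np.round(r[0],1),np.round(sorted(r[1]),1),round(float(a),1)
def roi(D,box): 
    x0,x1,y0,y1=box; m=np.zeros((420,560),bool); m[y0:y1,x0:x1]=1; return D["W"][m&(D["d"]>0)],D["im"][m&(D["d"]>0)].astype(int)
for n,D,b in(("long t",T,(135,178,175,245)),("short t",T,(238,275,192,240)),("long s",S,(197,256,95,155)),("short s",S,(240,285,155,215))):
    W,c=roi(D,b); z=W[:,2]
    dark=c.sum(1)<200
    for nm,k in(("foot",(z>.007)&(z<.02)&dark),("hand",(z>.115)&(z<.135))):
        if k.sum()>4: print(n,nm,k.sum(),rect(W[k,:2]),"zmed",np.median(z[k]).round(4), "med",np.median(W[k,:2],0).round(4))
    print(" bench z", np.median(z[(z<.006)]).round(4))
for n,D,b in(("box t",T,(300,370,110,215)),("box s",S,(300,405,180,262))):
    W,c=roi(D,b); z=W[:,2]; k=(z>.061)&(z<.074)
    print(n,rect(W[k,:2]),"zmed",np.median(z[k]).round(4))
    k2=k&(W[:,0]<np.percentile(W[k,0],30)); print(" cover mean",W[k2,:2].mean(0).round(4))
W,c=roi(T,(210,255,105,150));k=W[:,2]>.09;print("jar",W[k].mean(0).round(3),rect(W[k,:2]))
im=T["im"]; cv2.imwrite("pics/crop0.png",np.hstack([cv2.resize(im[165:265,120:280],None,fx=3,fy=3,interpolation=2),cv2.resize(im[110:210,290:380],None,fx=3,fy=3,interpolation=2)]))
```

```text
long t foot 905 (array([473.4, 313.5]), array([ 46.6, 134.3]), -16.7) zmed 0.0119 med [0.4667 0.3116]
long t hand 112 (array([473.9, 312.6]), array([21.3, 23. ]), 74.6) zmed 0.1246 med [0.4736 0.3128]
 bench z -0.0003
short t foot 492 (array([449. ,  71.8]), array([45.5, 82.3]), 19.1) zmed 0.0121 med [0.4411 0.0686]
short t hand 104 (array([449.5,  72.1]), array([21.4, 21.7]), 18.0) zmed 0.1251 med [0.4494 0.0712]
 bench z -0.0001
long s foot 643 (array([496. , 395.1]), array([135.6, 223.4]), 72.8) zmed 0.0114 med [0.4681 0.3132]
long s hand 68 (array([470. , 312.1]), array([21.3, 24.4]), 71.6) zmed 0.1238 med [0.4684 0.3079]
 bench z -0.0006
short s foot 369 (array([445.1,  69.7]), array([46.9, 84. ]), 18.2) zmed 0.0114 med [0.4337 0.0627]
short s hand 100 (array([445.4,  70.4]), array([22.6, 24.2]), 17.2) zmed 0.1239 med [0.4432 0.0684]
 bench z -0.0003
box t (array([ 573. , -119.4]), array([104.5, 191. ]), -7.4) zmed 0.068
 cover mean [ 0.4918 -0.1126]
box s (array([ 569.4, -120.2]), array([107.8, 193.1]), -7.6) zmed 0.0676
 cover mean [ 0.4871 -0.1169]
jar [0.656 0.12  0.1  ] (array([656.6, 119.9]), array([68. , 68.7]), 76.1)
```

View pics/crop0.png

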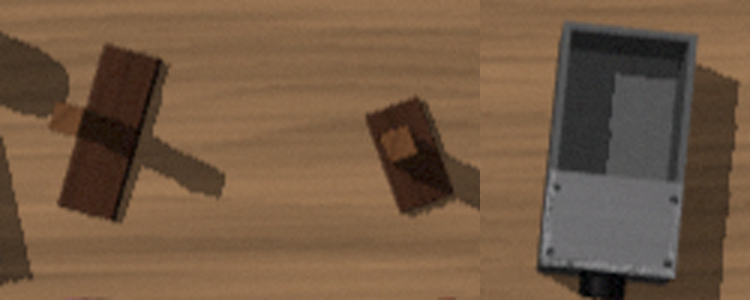

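The crop confirms the choice: the left brown block's foot measures about 135 mm, against about 83 mm for the short one. The grey box has its cover on the robot side. Next I check the tipped path's clearances and IK, then move.

```bash
cat >> h.py <<'E'
from scipy.spatial.transform import Rotation as Ro
BLK=np.array([.472,.3125,0]); BYAW=-16.4; BOX=np.array([.571,-.120,0]); XYAW=-7.4; G=.159
def quat(yaw,tilt,flip=0):   # block z-yaw then tip -x end down by tilt (deg); tool on handle
    R=Ro.from_euler('ZY',[yaw,-tilt],degrees=True).as_matrix()
    s=-1 if flip else 1
    M=np.c_[-s*R[:,0],s*R[:,1],-R[:,2]]
    q=Ro.from_matrix(M).as_quat(); return R,q[[3,0,1,2]]
def pose(mx,mz,tilt,dy=0,flip=0,off=(0,0,0)):    # block middle in box frame (m) -> TCP pose
    R,q=quat(XYAW,tilt,flip); Z=Ro.from_euler('Z',XYAW,degrees=True)
    return BOX+Z.apply([mx,dy,mz])+R@(np.array([0,0,G])-np.array(off)), q
A=32.
def insert(t):  # slope: s metres back along foot, from deepest tilted pose
    c,s=np.cos(np.radians(A)),np.sin(np.radians(A)); return (.020+t*c,.012+.068*s+t*s,A)
def level(a):
    f=a/A; return (.008+.012*f**.5, .009+.003*f+.068*np.sin(np.radians(a)), a)
E
cat > chk.py <<'E'
from h import *
from scipy.spatial import cKDTree
def fill(x0,x1,z0,z1,st=.001): return np.stack(np.meshgrid(np.arange(x0,x1+1e-9,st),np.arange(z0,z1+1e-9,st)),-1).reshape(-1,2)
obs={'cover':fill(-.095,-.022,.062,.068),'wall-':fill(-.095,-.089,0,.068),'wall+':fill(.089,.095,0,.068),'floor':fill(-.095,.095,0,.006)}
blk=np.r_[fill(-.068,.068,0,.012),fill(-.011,.011,.012,.125),fill(-.015,.015,.083,.159),fill(-.043,.043,.159,.2)]
P=[insert(t) for t in(.13,.09,.06,.03,.0)]+[level(a) for a in(28,24,20,16,12,8,4,0)]
for p in P:
    a=np.radians(p[2]); R=np.array([[np.cos(a),-np.sin(a)],[np.sin(a),np.cos(a)]])
    t=cKDTree(blk@R.T+p[:2]); print(np.round(p,3),{k:round(1e3*t.query(o)[0].min(),1) for k,o in obs.items()})
for fl in(0,1):
    print("flip",fl); R,q=quat(BYAW,0,fl)
    for h in(.30,G,.40): 
        j=kin.inverse_kinematics(BLK+[0,0,h],q); print(None if j is None else np.round(j,2))
    for p in(insert(.13),insert(0),level(16),level(0)):
        x,q=pose(*p,flip=fl); j=kin.inverse_kinematics(x,q); print(x.round(3),None if j is None else np.round(j,2))
E
python3 chk.py
```

```text
[ 0.13   0.117 32.   ] {'cover': np.float64(91.2), 'wall-': np.float64(156.9), 'wall+': np.float64(19.6), 'floor': np.float64(74.9)}
[ 0.096  0.096 32.   ] {'cover': np.float64(54.3), 'wall-': np.float64(121.3), 'wall+': np.float64(19.6), 'floor': np.float64(53.7)}
[ 0.071  0.08  32.   ] {'cover': np.float64(30.0), 'wall-': np.float64(95.9), 'wall+': np.float64(19.6), 'floor': np.float64(37.8)}
[ 0.045  0.064 32.   ] {'cover': np.float64(22.1), 'wall-': np.float64(70.4), 'wall+': np.float64(19.6), 'floor': np.float64(21.9)}
[2.0e-02 4.8e-02 3.2e+01] {'cover': np.float64(14.0), 'wall-': np.float64(45.0), 'wall+': np.float64(19.7), 'floor': np.float64(6.0)}
[1.9e-02 4.4e-02 2.8e+01] {'cover': np.float64(13.9), 'wall-': np.float64(42.6), 'wall+': np.float64(12.3), 'floor': np.float64(5.6)}
[1.8e-02 3.9e-02 2.4e+01] {'cover': np.float64(14.1), 'wall-': np.float64(40.4), 'wall+': np.float64(8.5), 'floor': np.float64(5.3)}
[1.7e-02 3.4e-02 2.0e+01] {'cover': np.float64(14.5), 'wall-': np.float64(38.5), 'wall+': np.float64(7.6), 'floor': np.float64(4.9)}
[ 0.016  0.029 16.   ] {'cover': np.
[... 719 characters left out ...]
  1.71 -0.03  1.22  0.62]
[ 0.617 -0.126  0.252] [-0.07  0.3   0.2   2.08 -0.21  0.21  1.73]
[ 0.507 -0.112  0.183] [ 0.59  0.32 -0.57  2.32  1.67  0.19 -0.08]
[ 0.544 -0.116  0.182] [-0.26  0.38  0.43  2.14 -0.4   0.41  1.91]
[ 0.579 -0.121  0.168] [-0.25  0.54  0.47  1.9  -0.34  0.78  1.85]
flip 1
[-1.27  0.37  0.74  1.86 -0.28  1.02 -2.27]
[-1.2   0.57  0.67  1.97 -0.5   0.77 -2.09]
[-1.28  0.25  0.73  1.73 -0.18  1.22 -2.37]
[ 0.617 -0.126  0.252] [-0.16  0.31  0.31  2.08 -0.37  0.22 -1.26]
[ 0.507 -0.112  0.183] [-0.48  0.33  0.66  2.38  4.34  0.2   0.29]
[ 0.544 -0.116  0.182] [-0.48  0.44  0.72  2.15 -0.7   0.46 -0.95]
[ 0.579 -0.121  0.168] [-0.49  0.65  0.83  1.91 -0.63  0.86 -1.03]
```

The tilted tool runs joint 6 to its limit. I'll grasp with the tool pre-tilted about the pad axis relative to the handle, so that tipping the block needs less tool tilt.

```bash
cat >> h.py <<'E'
PHI=20.; GH=.106; GP=.054
def tcp(m,yaw,tilt,flip=0):   # block middle (world), yaw, tilt -> TCP pose
    Rb,_=quat(yaw,tilt); Rt,q=quat(yaw,tilt-PHI,flip)
    return np.asarray(m)+Rb@[0,0,GH]+Rt@[0,0,GP], q
def pose(mx,mz,tilt,dy=0,flip=0):
    return tcp(BOX+Ro.from_euler('Z',XYAW,degrees=True).apply([mx,dy,mz]),XYAW,tilt,flip)
E
python3 - <<'E'
s=open('chk.py').read()
s=s.replace("fill(-.015,.015,.083,.159),fill(-.043,.043,.159,.2)]","(np.r_[fill(-.015,.015,-.019,.054),fill(-.043,.043,.054,.1)]@np.array([[np.cos(PH),np.sin(PH)],[-np.sin(PH),np.cos(PH)]]).T)+[0,GH]]").replace("blk=","PH=np.radians(PHI)\nblk=")
s=s.replace("R,q=quat(BYAW,0,fl)","").replace("kin.inverse_kinematics(BLK+[0,0,h],q)","kin.inverse_kinematics(*tcp(BLK+[0,0,h],BYAW,0,fl))").replace("(.30,G,.40)","(.15,0,.22)")
s=s.replace("(insert(.13),insert(0),level(16),level(0))","(insert(.13),insert(.06),insert(0),level(24),level(16),level(8),level(0))")
open('chk.py','w').write(s)
E
python3 chk.py | sed 's/np.float64//g'
```

```text
[ 0.13   0.117 32.   ] {'cover': (91.2), 'wall-': (156.9), 'wall+': (19.6), 'floor': (74.9)}
[ 0.096  0.096 32.   ] {'cover': (54.3), 'wall-': (121.3), 'wall+': (19.6), 'floor': (53.7)}
[ 0.071  0.08  32.   ] {'cover': (30.0), 'wall-': (95.9), 'wall+': (19.6), 'floor': (37.8)}
[ 0.045  0.064 32.   ] {'cover': (22.1), 'wall-': (70.4), 'wall+': (19.6), 'floor': (21.9)}
[2.0e-02 4.8e-02 3.2e+01] {'cover': (14.0), 'wall-': (45.0), 'wall+': (19.7), 'floor': (6.0)}
[1.9e-02 4.4e-02 2.8e+01] {'cover': (13.9), 'wall-': (42.6), 'wall+': (12.3), 'floor': (5.6)}
[1.8e-02 3.9e-02 2.4e+01] {'cover': (14.1), 'wall-': (40.4), 'wall+': (8.5), 'floor': (5.3)}
[1.7e-02 3.4e-02 2.0e+01] {'cover': (14.5), 'wall-': (38.5), 'wall+': (7.6), 'floor': (4.9)}
[ 0.016  0.029 16.   ] {'cover': (15.3), 'wall-': (36.8), 'wall+': (7.1), 'floor': (4.5)}
[ 0.015  0.024 12.   ] {'cover': (16.4), 'wall-': (35.3), 'wall+': (7.1), 'floor': (4.1)}
[0.014 0.019 8.   ] {'cover': (17.9), 'wall-': (34.0), 'wall+': (7.7), 'floor': (3.8)}
[0.012 0.014 4.   ] {'cover': (19.4), 'wall-': (32.6), 'wall+': (8.9), 'floor': (3.4)}
[0
[... 601 characters left out ...]
  1.76 -0.29  1.05  1.8 ]
[ 0.597 -0.123  0.166] [-0.17  0.71  0.41  1.63 -0.26  1.22  1.78]
flip 1
[-1.06  0.51  0.72  1.7  -0.55  1.39 -2.02]
[-1.    0.69  0.63  1.8  -0.68  1.16 -1.88]
[-1.08  0.45  0.74  1.62 -0.5   1.51 -2.09]
[ 0.633 -0.128  0.26 ] [-0.64  0.63  1.07  1.85 -0.78  0.88 -0.93]
[ 0.574 -0.12   0.223] [-0.71  0.6   1.11  2.02 -0.86  0.78 -0.82]
[ 0.524 -0.114  0.191] [-0.72  0.56  1.08  2.16 -0.9   0.67 -0.75]
[ 0.543 -0.116  0.19 ] [-0.69  0.67  1.1   2.03 -0.83  0.87 -0.83]
[ 0.562 -0.119  0.185] [-0.56  0.68  0.95  1.91 -0.65  0.98 -1.  ]
[ 0.581 -0.121  0.177] [-0.44  0.72  0.81  1.77 -0.53  1.12 -1.12]
[ 0.597 -0.123  0.166] [-0.38  0.81  0.77  1.65 -0.49  1.27 -1.15]
```

Clearances and IK are fine with flip 0, so I'll grasp.

Run:
```python
from h import *
x,q=tcp(BLK,BYAW,0); Rt=quat(BYAW,-PHI)[0]
env.reach(x+Rt@[0,0,.12],q)
print(env.movel(x,.12,stop_force=10))
env.grip(.0,45); s=env.get_state(); print(s["time"],s["opening"],s["gripper_force"],s["tcp_pos"]-x,s["force"])
env.movel(x+[0,0,.22],.15); s=env.get_state(); print(s["time"],s["opening"],s["force"],s["tcp_pos"]-x)
im,d,W=cloud("side"); cv2.imwrite("pics/side1.png",im)
k=(W[...,2]>.19)&(W[...,2]<.40)&(im.astype(int).sum(2)<230)&(abs(W[...,0]-.47)<.12)&(abs(W[...,1]-.31)<.12)
np.savez("side1.npz",im=im,d=d,W=W)
```

```text
False
3.3583 0.021697264222465647 48.82038652896881 [8.92975388e-05 6.03966824e-05 9.90652374e-05] [-0.36026755  0.80910594  0.91647718]
4.975 0.021315178905001016 [-0.31298708  0.3760718  -1.64006101] [-2.83128056e-04 -1.39422841e-04  2.19036303e-01]
```

View pics/side1.png

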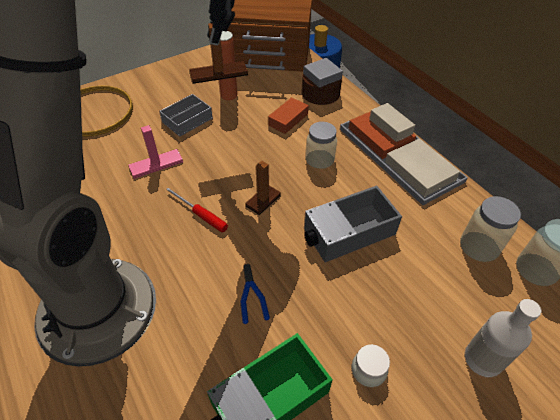

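The side view shows the block held level at about (218,73) and the rest undisturbed. I'll fit the foot plane, go tipped above the box and check.

```bash
cat >> h.py <<'E'
def footfit(W,im,x,tol=.10):
    """foot top face in the tool-held block frame; x=nominal (m,Rb). Returns tilt errors (deg), centre offset (mm)"""
    m,Rb=x; L=(W-m)@Rb
    k=(abs(L[...,0])<.085)&(abs(L[...,1])<.04)&(abs(L[...,2]-.012)<.012)&(im.astype(int).sum(2)<260)
    p=L[k]; 
    for _ in range(3):
        A_=np.c_[p[:,:2],np.ones(len(p))]; c,*_=np.linalg.lstsq(A_,p[:,2],rcond=None); p=p[abs(A_@c-p[:,2])<.003]
    r=cv2.minAreaRect((p[:,:2]*1000).astype(np.float32))
    return dict(n=len(p),slope_deg=np.degrees(np.arctan(c[:2])).round(2),z=round(1e3*c[2],1),rect=np.round(r[0]+r[1]+(r[2],),1))
E
python3 - <<'E'
from h import *
D=np.load("side1.npz"); print(footfit(D["W"],D["im"],(BLK+[0,0,.22],quat(BYAW,0)[0])))
mx,mz,a=insert(.13)
x,q=pose(mx,.25,a); env.reach(x,q); 
x,q=pose(mx,mz,a); env.movel(x,.15)
s=env.get_state(); print(s["time"],s["opening"],s["force"],s["tcp_pos"]-x)
m=BOX+Ro.from_euler('Z',XYAW,degrees=True).apply([mx,0,mz])
for n in("side","top"):
    im,d,W=cloud(n); cv2.imwrite(f"pics/{n}2.png",im); print(n,footfit(W,im,(m,quat(XYAW,a)[0])))
E
```

```text
{'n': 567, 'slope_deg': array([-0.08,  2.81]), 'z': np.float64(10.2), 'rect': array([ -2.3,  -2.9,  48.5, 135.4,  89.9])}
7.7917 0.021144354860532212 [-0.54550558  0.14693376 -1.57750482] [ 0.00065539 -0.00010546  0.00107167]
side {'n': 898, 'slope_deg': array([0.02, 1.85]), 'z': np.float64(13.2), 'rect': array([ -1.1,  -2. ,  47.7, 135. ,  89.3])}
top {'n': 2, 'slope_deg': array([41.64, -2.29]), 'z': np.float64(-50.1), 'rect': array([ 64.3,  23.5,  10.4,   0. , 177.5])}
```

View pics/side2.png

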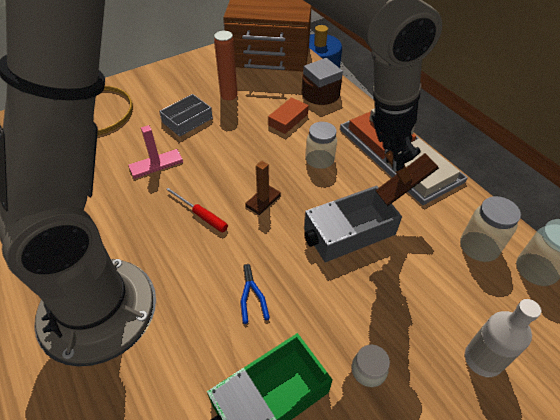

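The side view shows the block tipped, with its low end at about (385,200) facing the opening, and the measured pose matches plan. I'll slide it in under the cover.

Run:
```python
from h import *
x,q=pose(*insert(0)); print("stop",env.movel(x,.08,rot=q,stop_force=10))
s=env.get_state(); print(s["time"],s["force"],s["tcp_pos"]-x)
mx,mz,a=insert(0); m=BOX+Ro.from_euler('Z',XYAW,degrees=True).apply([mx,0,mz])
im,d,W=cloud("side"); print(footfit(W,im,(m,quat(XYAW,a)[0])))
cv2.imwrite("pics/side3.png",cv2.resize(im[100:280,260:460],None,fx=3,fy=3))
```

```text
stop False
9.6667 [ 0.30004388 -0.43413747 -3.02898029] [ 5.21843797e-04 -5.88864187e-05  2.91233209e-04]
{'n': 569, 'slope_deg': array([-0.36,  1.69]), 'z': np.float64(13.0), 'rect': array([19. , -1.2, 95. , 47.2,  0.2])}
```

View pics/side3.png

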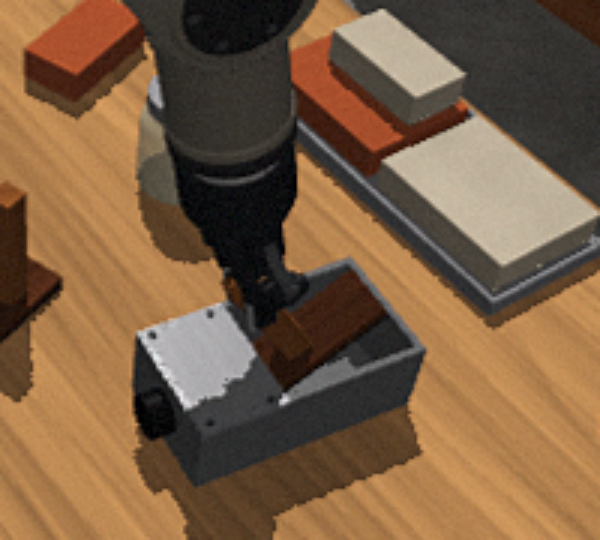

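The crop shows the foot disappearing under the cover edge near (260,350), with the far end still above the rim and no contact. Now I'll level it.

Run:
```python
from h import *
for a in(28,24,20,16,12,8,4,0):
    x,q=pose(*level(a)); st=env.movel(x,.05,rot=q,stop_force=10); s=env.get_state()
    print(a,st,round(s["time"],2),s["force"].round(1),(1e3*(s["tcp_pos"]-x)).round(1))
    if st: break
else:
    print("down",env.movel(s["tcp_pos"]-[0,0,.008],.02,stop_force=5)); s=env.get_state(); print(s["time"],s["force"],s["tcp_pos"]-x)
im,d,W=cloud("side"); cv2.imwrite("pics/side4.png",cv2.resize(im[100:280,260:460],None,fx=3,fy=3))
mx,mz,a=level(0); print(footfit(W,im,(BOX+Ro.from_euler('Z',XYAW,degrees=True).apply([mx,0,.006]),quat(XYAW,0)[0])))
```

```text
28 False 10.05 [-0.9 -0.2 -1.8] [ 0.6 -0.  -0. ]
24 False 10.39 [-0.   0.7 -2.2] [-0.2 -0.  -0.2]
20 False 10.74 [-0.1 -0.4 -1.8] [-0.5 -0.  -0.2]
16 False 11.09 [-0.4 -0.2 -2.1] [-0.5 -0.  -0.2]
12 False 11.45 [-1.2 -0.1 -1.1] [-0.4 -0.  -0.2]
8 False 11.81 [-0.8  0.6 -1.7] [-0.4 -0.  -0.2]
4 False 12.18 [ 0.  -1.2 -1.8] [-0.4 -0.1 -0.1]
0 False 12.51 [ 0.1 -0.1 -2. ] [-0.3 -0.  -0.1]
down True
12.8083 [0.18258604 0.42558696 4.94866746] [-8.22933796e-05  2.19877937e-04 -2.98751398e-03]
{'n': 235, 'slope_deg': array([-0.1 , -3.58]), 'z': np.float64(11.9), 'rect': array([38.8, 10.3, 84.4, 53.3,  2.1])}
```

View pics/side4.png

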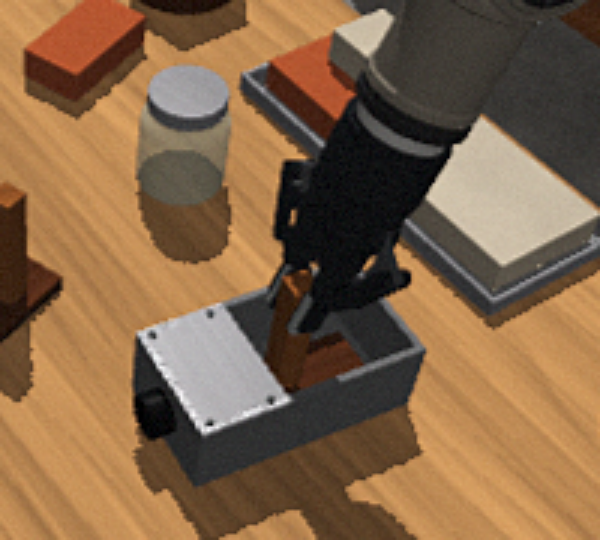

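The block is level on the floor, with contact exactly where expected. I'll release, back off along the tool axis and verify.

Run:
```python
from h import *
env.grip(.05); s=env.get_state(); R=quat(XYAW,-PHI)[0]
env.movel(s["tcp_pos"]+R@[0,0,.10],.1); env.movel(s["tcp_pos"]+R@[0,0,.10]+[0,0.0,.12],.15)
env.reach([.45,.40,.35],s["orientation"])
s=env.get_state(); print(s["time"],s["opening"],s["force"])
Z=Ro.from_euler('Z',XYAW,degrees=True)
for n in("side","top"):
    im,d,W=cloud(n); cv2.imwrite(f"pics/{n}5.png",im)
    L=Z.inv().apply((W-BOX).reshape(-1,3)); c=im.reshape(-1,3).astype(int)
    ins=(abs(L[:,0])<.088)&(abs(L[:,1])<.045)
    t=L[ins&(L[:,2]>.12)]; f=ins&(L[:,2]>.012)&(L[:,2]<.03)&(c[:,2]>c[:,0]+10); f=L[f]
    print(n,"handle top",len(t),t.mean(0).round(4),"foot",len(f),"x",np.percentile(f[:,0],[2,98]).round(3),"y",np.percentile(f[:,1],[2,98]).round(3),
      "plane",np.linalg.lstsq(np.c_[f[:,:2],np.ones(len(f))],f[:,2],rcond=None)[0].round(4))
```

```text
17.35 0.04992364133205719 [ 0.35027768 -0.17486008  0.15209025]
side handle top 122 [ 0.0039 -0.0029  0.1285] foot 261 x [0.003 0.072] y [-0.016  0.02 ] plane [-0.0635 -0.0047  0.021 ]
top handle top 111 [0.0086 0.0015 0.1305] foot 470 x [-0.01   0.075] y [-0.021  0.023] plane [-0.0014  0.0025  0.0182]
```

View pics/side5.png

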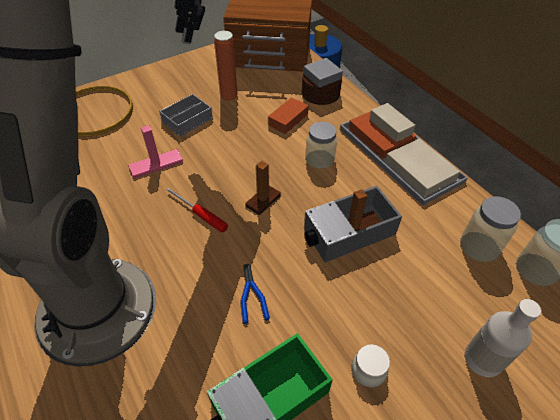

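The block stands upright in the grey box at (357,210), foot top level at 18 mm. The short block and jar are in place, and the arm is clear.

```bash
python3 -c "
from h import *
print(job.job_done())"
```

```text
the job is handed in; nothing more can be done
None
```

The long emery block is in the grey dust box, one end under the half cover, upright with its sole flat on the floor; the short block and jar were not touched, and the job is handed in after about 17.5 s of robot time.

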